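# Fold up the carver's tray and lock it with the tie plate

### The arm

A 6-joint arm with a two-finger parallel gripper is mounted at the origin on the work surface. World frame = base frame: x ahead of the robot, y to its left, z up, the work surface at z = 0. Lengths are in m, angles in rad, forces in N, time in s.
With the tool pointing down it reaches from about 0.2 to 0.875 m from the base axis. Payload 3.4 kg.
Tool frame: the origin (TCP) lies at the very end of the fingers, on their centre line; the grasp point (between the pads) lies 19 mm behind it (r.tcp_to_grasp is the distance from the TCP to the grasp point, in m); z points along the fingers, y is the line along which they close (so a half turn about z gives the same grasp; the last joint's range is limited). The gripper opens to 94 mm and grips with 3 to 60 N. Pads are 16 mm wide; open, the fingers measure 119 mm over their backs; the gripper's body (75 mm by 177 mm) begins 78 mm behind the grasp point.
Start: joints at [1.101, 0.276, 1.505, -0, 1.361, -0.121], TCP at [0.197, 0.54, 0.205] pointing down, gripper open.
Joint ranges: [-2.89, 2.89], [-0.75, 2.08], [0.22, 2.7], [-1.18, 4.32], [0.11, 2.71], [-2.7, 2.7]. Speed limits (rad/s): [2.57, 2.57, 3.14, 3.14, 3.14, 3.14].

### API

Orientations are given as a rotation vector (axis times angle).
In Python, from station import r gives the robot as it stands.
- The arm moves only by the tool apply_moves, never from a script. Its argument "commands" is a list of rows, each a list of 3 entries, a list of its own where there are three numbers: the shift along the tool's x, y, z in mm, then the turn about the tool's z in degrees, then the finger opening in mm, from 0 to 94. In form: [[[x, y, z], spin, claw], ...]. A call has 1 to 20 rows; each row is the pose to reach, as a shift and turn from the pose commanded when the call began, along the tool's axes at that moment; what a row does not reach only later rows make up. A row lasts 1/8 s, in which the tool goes at most 62.5 mm and 10.7 degrees, less where a joint would pass 70% of its speed; a pose out of reach is approached as far as the arm can. A call with a gripper value outside its range is refused whole. The fingers move at their own pace and stop on an object; "newtons" is the grip in N (left out, the last holds). Time passes only in rows, so rows that repeat a pose let the fingers close. It gives the time, the measured TCP pose, the force, the opening and the grip force at its end, in the units of the state.
- r.state(): the state, without advancing time (a new reading comes with each control period).
- r.camera(name): name is "scene" or "top"; returns a dict with "img" (420x560x3 uint8, blue, green, red), "range_z" (420x560 float32, m along the optical axis (not along the pixel's ray), 0 where there is no reading), "fx", "fy", "cx", "cy" (pixels), "k1" (the pictures are not rectified: a ray, as slopes to the right and down, at radius r is drawn at 1 + k1 r^2 times it, then the intrinsics apply), "xyz" and "rotation" of the camera in the world. Camera axes: x right, y up, looking along -z (the intrinsics and any distortion apply to the point x, -y, -z); pixel columns grow to the right and rows downward; lengths in m; the calibration is good to about 2 mm. A picture is of the moment at which its call begins.
- r.hand_in(): hands the job in; it is judged then, once.
The state is a dict: "clock": time; "joints": joint angles; "dq": joint speeds; "joint_efforts": joint torques, N m; "tool_pos": TCP position; "ee_rot": TCP orientation; "ft_force": force on the tool from outside, world axes, zero at the start; "wrist_torque": the same for the moment, N m; "opening": finger opening in m; "gripper_force": force on a finger pad.
Only numpy, scipy, OpenCV 4.12 (cv2) and the standard library are available. Lean on these libraries where they do the work, as an engineer would, in place of code of your own. Each camera call takes 0.05 s, during which the arm holds its last target. There are 200 camera calls.

### The job

Fold both hinged side boards of the wooden tray fully upright, then lock them with the steel tie plate: tilt it so that its oblong eye slips past the wide head of the stud on the tray's divider, then lay it level on the two boards, with the eye centred on the stud under the head and the plate's down-turned lips outside the boards. Let go, and leave everything else on the bench and in the tray where it is.

Things in the scene. Friction and masses are not known exactly. Their poses are not given: they have to be found in the camera images.
- stud_head (a point): Top centre of the steel stud's round head, 116 mm above the bench, in the middle of the tray. Head diameter 50 mm, 8 mm thick (underside at height 108 mm); neck diameter 14 mm below it, down to the divider's top at height 72 mm. Axes as the tray's.
- tray: Wooden tray screwed to the bench; origin at bench level under the stud; z up, y towards the left side board, x along the boards, away from the robot. Base 160 (x) x 116 x 12 mm; divider |x| < 9, |y| < 48 mm, top at 72 mm; end walls at |x| = 72 to 80, |y| < 48 mm, top at 55 mm. The near compartment is empty.
- side_left (a joint): Left (+y) plywood side board, 150 mm long (x), 70 mm from hinge to free edge, 8 mm thick. Value: rad above lying flat outwards; stop at 1.571 = upright; starts half-way. Hinge line at tray y = 54 mm, height 16 mm. Stays where left (friction 0.12 N m); a few newtons inwards on its free edge raise it. Upright it fills y = 50 to 58 mm, top edge at height 86 mm.
- side_right (a joint): Right (-y) side board, the mirror image of the left: 0 is flat outwards, 1.571 upright, hinge line at tray y = -54 mm.
- side_left_edge (a point): Middle of the free edge (half-way through its thickness) of the left side board; moves with the board.
- side_right_edge (a point): Middle of the free edge of the right side board; moves with the board.
- tie_eye (a point): Centre of the oblong eye of the loose steel tie plate (about 0.2 kg), half-way through its 5 mm thickness: 14.5 mm above the bench at the start, 88.5 mm when it lies on the upright boards. z up, y along its length. Plate 136 mm (y) x 68 mm (x); eye 76 mm (y) x 44 mm (x), corners cut 10 mm. Level, the eye is too narrow for the stud's head.
- tie_lip (a point): Middle of the lower edge of the lip at the plate's +y end; the other end has the same. Each lip is 5 mm thick (|y| = 63 to 68 mm from the eye's centre), 52 mm long in x, and points 12 mm down from the plate's underside; at the start the plate rests on its lips on the bench, right of the tray.
- tie_tab (a point): Centre of the upright grip tab on the tie plate's tongue (36 mm wide, reaching to x = -62 mm), 45 mm from the eye's centre in the plate's -x direction. Tilted about its y axis some 30 degrees, tongue low, the plate's eye passes the head, tongue side first under it. The tab is 8 mm thick (y), 24 mm long (x) and stands 34 mm above the plate's upper face; this point is 17 mm above that face (34 mm above the bench at the start).
- carving: Bystander: dark wooden block 130 x 85 x 40 mm in front of the tray; origin centre of its underside.
- spare: Bystander: light wooden block 45 x 60 x 26 mm lying in the tray's far compartment; origin centre of its underside; it stays there.
- pencil: Bystander: pencil about 150 mm long, 9 mm thick, lying on the bench; its x axis runs along it.
- dustbrush: Bystander: hand brush lying on the bench.
- glue: Bystander: bottle, diameter 66 mm, 170 mm high, standing beyond the tray; origin centre of its underside.
- bittube: Bystander: jar, diameter 54 mm, 130 mm high, standing beyond the tray; origin centre of its underside.
- pliers: Bystander: pliers about 180 mm long lying on the bench to the right; origin near their middle.
- offcut: Bystander: wooden stick 110 x 40 x 30 mm lying on the bench to the left of the tray; origin centre of its underside.
Things that resemble listed ones, but are neither listed nor needed, are in the scene too. Several things look just like the part that bears tie_eye: the one meant starts farthest to the robot's right.

How it is judged:
On the way, in this order (a step that is already met when the one before it is completed fails the run):
1. both side boards are upright (within about 6 degrees), before the plate is over the stud (value of joint each of side_left, side_right above 1.47 rad and horizontal distance between tie_eye and stud_head above 0.06 m), for 0.2 s.
2. the tilted plate (15 degrees or more) has the stud's head in its eye (angle between tie_eye's own z axis and vertical above 0.26 rad and horizontal distance between tie_eye and stud_head below 0.032 m and height (world z) of tie_eye below 0.135 m).
3. the plate lies level on the boards, under the stud's head (horizontal distance between tie_eye and stud_head below 0.012 m and height (world z) of tie_eye between 0.0835 and 0.0945 m and angle between tie_eye's own z axis and vertical below 0.07 rad and angle between the y axis of tie_eye and the y axis of stud_head, either way round below 0.2 rad and value of joint each of side_left, side_right above 1.47 rad), for 0.2 s.
At the end, for the whole second after the job is handed in: Both side boards within about 6 degrees of upright; the tie plate level within 4 degrees, lying on the boards (eye centre 83.5 to 94.5 mm above the bench, under the stud's head), its length across the tray within 11 degrees, eye centre within 12 mm of the stud's axis; the gripper has let go (all of step 3); the robot touches nothing.
It fails at once if a bystander is moved by more than 30 mm (distance of any of carving, spare, pencil, dustbrush, glue, bittube, pliers, offcut from where it was at the start of the episode above 0.03 m).
It also fails if it takes over 67 s, if anything falls off the work surface, if the arm or the gripper's body presses on something with over 40 N, if the wrist force passes 120 N, or if a joint passes its speed limit or range.

## Working session

There is one attempt and no reset: what is moved stays moved. The work goes in short steps, Python scripts to look and compute and a tool call to move; the robot and the scene stay as the last step left them, time stands still between calls to the robot, and variables do not carry over. Pictures are saved under pics/ and viewed, at most 10 in all, crops included, and the job is handed in when it is done.

Besides the shell and the picture viewer there is one more tool, called after "Emit:" as name(argument=value, ...) on one line, values as JSON. apply_moves: Moves the arm, as the interface text tells. Its arguments: {"type":"object","properties":{"commands":{"type":"array"},"newtons":{"type":"number"}},"required":["commands"]}

```bash
ls; mkdir -p pics
cat > h.py <<'E'
from station import r
import numpy as np, cv2
from scipy.spatial.transform import Rotation as R
def ray(c,u,v):
    x=(u-c["cx"])/c["fx"]; y=(v-c["cy"])/c["fy"]; a,b=x,y
    for _ in range(20):
        k=1+c["k1"]*(a*a+b*b); a,b=x/k,y/k
    return np.array([a,-b,-1.])
def rot(c):
    q=np.array(c["rotation"],float)
    return q if q.shape==(3,3) else R.from_rotvec(q).as_matrix()
def onz(c,u,v,z):
    d=rot(c)@ray(c,u,v); o=np.array(c["xyz"]); return o+d*(z-o[2])/d[2]
def depth(c,u,v):
    return np.array(c["xyz"])+rot(c)@ray(c,u,v)*float(c["range_z"][int(round(v)),int(round(u))])
def cloud(c):
    v,u=np.mgrid[0:420,0:560]
    x=(u-c["cx"])/c["fx"]; y=(v-c["cy"])/c["fy"]; a,b=x,y
    for _ in range(20):
        k=1+c["k1"]*(a*a+b*b); a,b=x/k,y/k
    d=np.stack([a,-b,-np.ones_like(a)],-1)*c["range_z"][...,None]
    return d@rot(c).T+np.array(c["xyz"])
E
python3 - <<'E'
from h import *
for n in("top","scene"):
    c=r.camera(n); print(n,c["xyz"],c["rotation"],c["fx"],c["k1"])
    cv2.imwrite(f"pics/{n}0.png",c["img"]); np.savez(f"{n}0.npz",**c)
    for p in [(100,100),(280,210),(460,320)]: print(p,depth(c,*p))
print(r.state())
E
```

```text
pics
top [ 0.39405974 -0.03290213  1.25278165] [ 0.12564947 -0.10932033 -1.55677578] 442.0647339271097 0.031904554955911844
(100, 100) [0.85335391 0.46578288 0.09352677]
(280, 210) [ 5.66816983e-01 -3.07376516e-02 -4.50797058e-04]
(460, 320) [ 2.69119101e-01 -5.24639838e-01 -3.97657920e-04]
scene [ 1.65494109 -0.46941252  1.32798497] [0.66058974 0.44299272 1.15489911] 524.8900991730073 0.05756718450190639
(100, 100) [-1.36595655 -0.51655284 -0.63826343]
(280, 210) [ 0.48285401 -0.00877461  0.00111336]
(460, 320) [ 0.7409693   0.78248498 -0.75861289]
{'clock': 0.1, 'joints': array([ 1.10099404e+00,  2.76526662e-01,  1.50596734e+00,  2.06352257e-05,
        1.36069241e+00, -1.20997081e-01]), 'dq': array([-0.00080617, -0.00170789, -0.00454462,  0.00119362, -0.00041254,
       -0.00032025]), 'joint_efforts': array([ 3.07456088e-03, -4.05456734e+01, -2.37780619e+01,  7.04721990e-02,
        2.99629639e-02, -7.52110805e-05]), 'tool_pos': array([0.19629424, 0.53993764, 0.20470976]), 'ee_rot': array([-5.45051294e-01, -3.09345785e+00,  2.38543995e-03]), 'ft_force': array([-0.21087748,  0.73860873,  0.42329676]), 'wrist_torque': array([-0.05169834, -0.03552084,  0.01018908]), 'gripper_force': 0.0, 'opening': 0.09400512114276292}
```

View pics/top0.png

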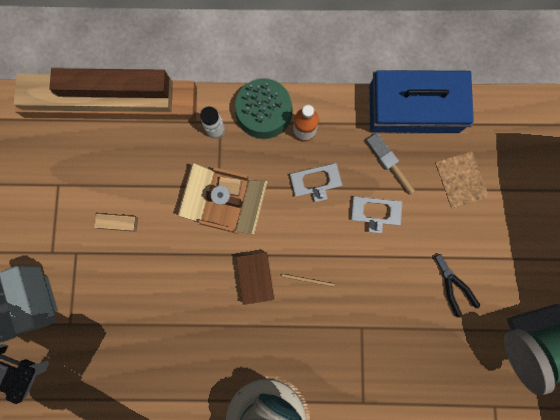

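View pics/scene0.png

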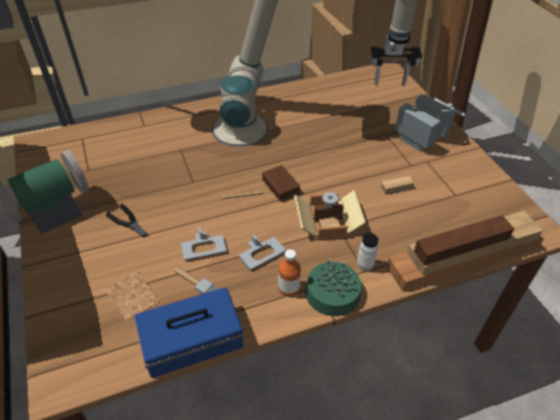

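Top view: the tray and stud are at about (221,195). The boards are half up. There are two plates: A at (317,180) and B at (376,211). B is farthest to the robot's right (largest column means smallest y), so B is the one meant. I'll confirm it with a crop and measure.

Run:
```python
from h import *
c=dict(np.load("top0.npz"))
P=cloud(c); img=c["img"]; hsv=cv2.cvtColor(img,cv2.COLOR_BGR2HSV)
# stud head: z ~.116 within tray window
m=np.zeros((420,560),bool); m[165:235,180:270]=1
h=m&(P[...,2]>.108)&(P[...,2]<.125)&(hsv[...,1]<70)
print("head",h.sum(),P[h].mean(0),np.argwhere(h).mean(0)[::-1],P[h].min(0),P[h].max(0))
for nm,w in (("A",(150,215,280,350)),("B",(185,245,340,412))):
    m=np.zeros((420,560),bool); m[w[0]:w[1],w[2]:w[3]]=1
    pl=m&(hsv[...,1]<80)&(hsv[...,2]>70)
    for lo,hi in((.010,.024),(.024,.06)):
        q=pl&(P[...,2]>lo)&(P[...,2]<hi)
        n,l,s,ce=cv2.connectedComponentsWithStats(q.astype(np.uint8)); 
        i=1+s[1:,4].argmax(); yx=np.argwhere(l==i)[:,::-1].astype(np.float32)
        z=.017 if hi<.03 else .051
        W=np.array([onz(c,u,v,z)[:2] for u,v in yx],np.float32)*1000
        print(nm,lo,s[i,4],"px",ce[i],"z",np.median(P[l==i][:,2]),cv2.minAreaRect(W), W.mean(0))
# boards/tray walls
for nm,(u,v) in dict(LoutC=(198,166)).items(): pass
big=cv2.resize(img[140:260,170:420],None,fx=3.2,fy=3.2,interpolation=cv2.INTER_CUBIC); cv2.imwrite("pics/crop1.png",big)
```

```text
head 284 [0.58884927 0.12655682 0.11693372] [219.78169014 194.88732394] [0.56465793 0.10287481 0.10985924] [0.61295724 0.15009346 0.12344535]
A 0.01 841 px [315.58858502 181.4078478 ] z 0.01725591030495388 ((639.2355346679688, -133.65370178222656), (96.63728332519531, 136.39730834960938), 13.78753662109375) [ 647.6696  -131.21133]
A 0.024 30 px [320.3 193.5] z 0.050863903357610596 ((606.9732055664062, -141.17787170410156), (25.8265323638916, 9.43284797668457), 6.091091632843018) [ 606.77246 -141.41429]
B 0.01 863 px [376.18192352 212.05446118] z 0.01720542873828501 ((552.0488891601562, -300.24853515625), (138.79835510253906, 96.26235961914062), 84.8626937866211) [ 561.4633 -300.8936]
B 0.024 39 px [377.94871795 225.48717949] z 0.04899038308380166 ((519.6694946289062, -297.45294189453125), (10.19375991821289, 27.350692749023438), 76.37889862060547) [ 519.98126 -297.53195]
```

View pics/crop1.png

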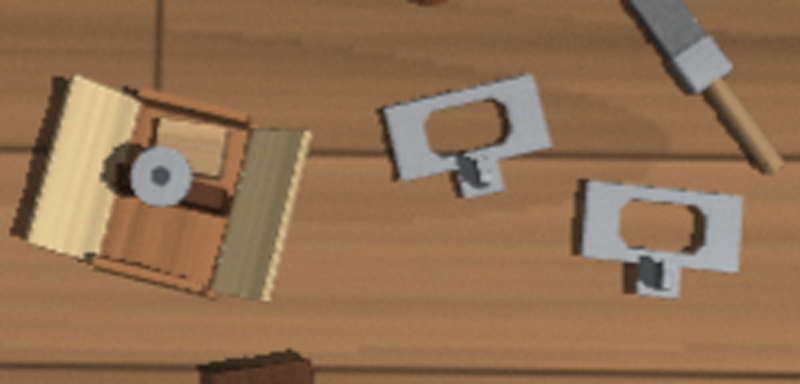

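Crop: plate B at (660,225) has its tongue and tab towards the robot, and its 138 x 96 mm outline fits. Its eye centre comes to about (0.566,-0.3015), yaw about -5°. Next is the tray yaw, from the board planes.

Run:
```python
from h import *
for n in("top","scene"):
    c=dict(np.load(n+"0.npz")); P=cloud(c).reshape(-1,3)
    s=np.array([.589,.1265]); yaw=np.deg2rad(-15)
    for it in range(4):
        ex=np.array([np.cos(yaw),np.sin(yaw)]); ey=np.array([-ex[1],ex[0]])
        d=P[:,:2]-s; a=d@ex; b=d@ey; ys=[]
        for sg in(1,-1):
            q=(abs(a)<62)&(sg*b>.066)&(sg*b<.105)&(P[:,2]>.025)&(P[:,2]<.085)&(abs(a)<.065)
            if q.sum()<30: continue
            X=P[q]
            for _ in range(4):
                m=np.median(X,0) if 0 else X.mean(0); nn=np.linalg.svd(X-m)[2][2]; e=abs((X-m)@nn); X=X[e<max(.003,0)]if (e<.003).sum()>30 else X
            nn*=np.sign(nn[2]); h=-sg*nn[:2]; ang=np.arctan2(h[1],h[0])-np.pi/2
            ys.append(ang); print(n,sg,len(X),"yaw",np.degrees(ang),"tilt",np.degrees(np.arccos(nn[2])))
        if it<3 and ys: yaw=np.mean([(y+np.pi/2)%np.pi-np.pi/2 for y in ys])
    print("yaw",np.degrees(yaw))
    # extents of boards along tray x
    for sg in(1,-1):
        q=(abs(a)<.12)&(sg*b>.08)&(sg*b<.12)&(P[:,2]>.045)&(P[:,2]<.085)
        print(sg,a[q].min(),a[q].max(),"edge b max",(sg*b[q]).max(),P[q][:,2].max())
    w=(abs(b)<.045)&(abs(abs(a)-.076)<.012)&(abs(P[:,2]-.055)<.004)
    for t in(1,-1):
        k=w&(np.sign(a)==t)
        if k.sum()>5: print("wall",t,a[k].mean(),b[k].mean(),np.degrees(np.arctan(np.polyfit(b[k],a[k],1)[0])))
```

```text
top 1 651 yaw -13.331662665709565 tilt 43.172707775077
top -1 515 yaw -13.243185638747834 tilt 43.46035763853866
top 1 651 yaw -13.207038446088415 tilt 43.280103650449796
top -1 523 yaw -13.276420361421803 tilt 43.41594013265822
top 1 655 yaw -13.156680674278556 tilt 43.21871439972777
top -1 523 yaw -13.29062802965701 tilt 43.49751041219981
top 1 656 yaw -13.157103925520005 tilt 43.219578975557475
top -1 523 yaw -13.29062802965701 tilt 43.49751041219981
yaw -13.223654351967783
1 -0.07519090773323568 0.0750042128772006 edge b max 0.10932052693799427 0.071465681749179
-1 -0.0749398674779056 0.07497242748996207 edge b max 0.1056661539143353 0.07302087288150982
wall 1 0.07549699843335038 -0.0003734970000471435 0.17216806112260452
wall -1 -0.07601067155267646 -0.0012065482390394018 0.04897180941731858
scene 1 256 yaw -13.012837348137907 tilt 44.18077610041128
scene -1 236 yaw -12.743972797772987 tilt 43.78772341330614
scene 1 254 yaw -12.770054488117708 tilt 44.062777581320624
scene -1 238 yaw -12.803811327371019 tilt 43.976698778225064
scene 1 253 yaw -12.753261587133984 tilt 44.06681363534857
scene -1 238 yaw -12.764498444199136 tilt 44.031187131975535
scene 1 255 yaw -12.720963216386584 tilt 43.98311305214973
scene -1 238 yaw -12.752502110114039 tilt 44.00339781350006
yaw -12.758880015666561
1 -0.07870393947789071 0.08013204331705402 edge b max 0.10639936207239319 0.07126678872636494
-1 -0.0794715245861455 0.07714581180139435 edge b max 0.10928482994466407 0.07381014818053044
wall 1 0.0758211773074456 2.0295393353319207e-05 -0.16559796026229098
wall -1 -0.07700500579042122 -0.013804235562694984 -0.8922756882659955
```

```bash
cat >> h.py <<'E'
S=np.array([.589,.1265]); YAW=np.deg2rad(-13.1)
def T(x,y,z): # tray mm -> world m
    c,s=np.cos(YAW),np.sin(YAW); return np.array([S[0]+(c*x-s*y)/1e3,S[1]+(s*x+c*y)/1e3,z/1e3])
def invT(p):
    c,s=np.cos(YAW),np.sin(YAW); d=(np.array(p[:2])-S)*1e3; return np.array([c*d[0]+s*d[1],-s*d[0]+c*d[1],p[2]*1e3]).round(1)
def go(pts,yangle):
    st=r.state(); M=R.from_rotvec(st["ee_rot"]).as_matrix()
    cur=np.degrees(np.arctan2(M[1,1],M[0,1])); sp=(cur-yangle+90)%180-90
    print("t",st["clock"],"spin",round(sp,1),"tilt",M[:,2].round(3),"tray pos",invT(st["tool_pos"]))
    for p in pts: print((M.T@(np.array(p)-st["tool_pos"])*1e3).round(1))
E
python3 -c "
from h import *
go([T(0,150,200),T(0,150,50),T(0,100,50),T(0,80,50),T(0,70,50),T(0,68,50)],76.9)"
```

```text
t 0.1 spin -6.9 tilt [-0.001 -0.001 -1.   ] tray pos [-476.2  313.7  204.7]
[-492.4 -105.4    4.8]
[-492.4 -105.2  154.8]
[-498.4 -154.8  154.8]
[-500.8 -174.7  154.9]
[-502.  -184.6  154.9]
[-502.2 -186.6  154.9]
```

Emit:
apply_moves(commands=[[[-50, -10, 0], 0, 0], [[-100, -20, 0], -3, 0], [[-150, -32, 0], -7, 0], [[-200, -43, 0], -7, 0], [[-250, -54, 0], -7, 0], [[-300, -64, 0], -7, 0], [[-350, -75, 0], -7, 0], [[-400, -86, 0], -7, 0], [[-450, -96, 0], -7, 0], [[-492, -105, 0], -7, 0], [[-492, -105, 50], -7, 0], [[-492, -105, 100], -7, 0], [[-492, -105, 155], -7, 0], [[-492, -105, 155], -7, 0]])

```text
clock: 1.85
tool_pos: [0.6189, 0.2722, 0.0454]
ee_rot: [-0.354, -3.111, 0.007]
ft_force: [0.4, 0.1, 0.3]
opening: 0.0003
gripper_force: 0.0
```

```bash
python3 -c "
from h import *
go([T(0,100,50),T(0,80,50),T(0,72,50),T(0,66,50)],76.9); print(r.state()['opening'],r.state()['ft_force'])"
```

```text
t 1.85 spin 0.1 tilt [-0.011 -0.003 -1.   ] tray pos [ -3.9 148.6  45.4]
[ -3.8 -48.7  -4.3]
[ -3.7 -68.7  -4.2]
[ -3.7 -76.7  -4.2]
[ -3.7 -82.7  -4.1]
0.00034348204151932985 [0.39440653 0.1201781  0.3273845 ]
```

Emit:
apply_moves(commands=[[[0, -15, 0], 0, 0], [[0, -25, 0], 0, 0], [[0, -35, 0], 0, 0], [[0, -45, 0], 0, 0], [[0, -52, 0], 0, 0], [[0, -60, 0], 0, 0], [[0, -66, 0], 0, 0], [[0, -72, 0], 0, 0], [[0, -76, 0], 0, 0], [[0, -78, 0], 0, 0], [[0, -80, 0], 0, 0], [[0, -80, 0], 0, 0], [[0, -80, 0], 0, 0]])

```text
clock: 3.48
tool_pos: [0.6124, 0.2167, 0.0703]
ee_rot: [0.364, 3.098, 0.065]
ft_force: [-14.9, 37.8, 68.0]
opening: 0.0007
gripper_force: 36.3
```

```bash
python3 -c "
from h import *
go([T(0,66,50)],76.9); print(r.state()['ft_force'])
P=cloud(r.camera('top')).reshape(-1,3); d=np.array([invT(p) for p in P[(abs(P[:,0]-.59)<.15)&(abs(P[:,1]-.13)<.15)]])
for a,b in((-70,-40),(40,70)):
    q=(d[:,0]>a)&(d[:,0]<b)&(d[:,1]>40)&(d[:,1]<110)&(d[:,2]>75)&(d[:,2]<95); print(q.sum(),d[q].mean(0) if q.any() else 0,d[q][:,1].min(),d[q][:,1].max())
"
```

```text
t 3.475 spin -0.3 tilt [ 0.026  0.039 -0.999] tray pos [ 2.4 93.2 70.3]
[  2.5 -28.   19. ]
[-14.87934601  37.81549589  68.00772664]
5 [-44.24  75.62  79.84] 74.1 77.7
35 [57.94285714 79.14857143 79.80285714] 72.9 85.4
```

```bash
python3 -c "
from h import *
a=[]
for n in('top','scene'):
    c=r.camera(n); i=c['img']
    w=i[140:260,160:300] if n=='top' else i[120:260,270:410]
    a.append(cv2.resize(w,(400,400),interpolation=cv2.INTER_CUBIC))
cv2.imwrite('pics/j.png',np.hstack(a))"
```

```text
(no output)
```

View pics/j.png

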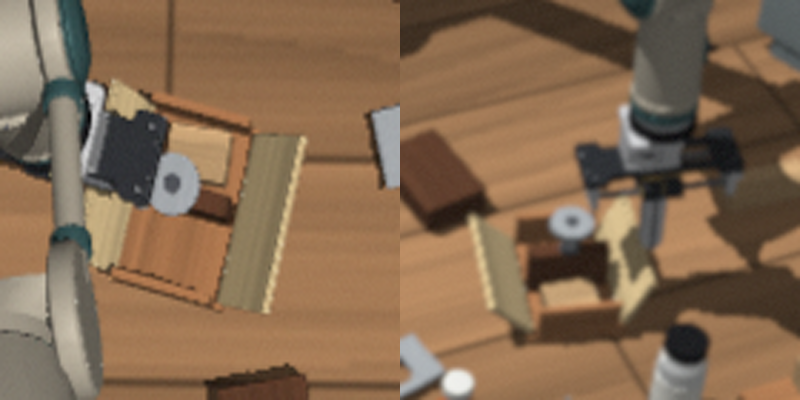

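The wide gripper bar ran onto the stud head: in the right panel its end stands over the stud at (570,215). I'll lift off, turn the tool 90° so its narrow side faces the stud, and push again.

Emit:
apply_moves(commands=[[[0, 0, -40], 0, 0], [[0, 20, -80], 0, 0], [[0, 45, -120], 0, 0], [[0, 70, -140], 10, 0], [[0, 70, -140], 20, 0], [[0, 70, -140], 30, 0], [[0, 70, -140], 40, 0], [[0, 70, -140], 50, 0], [[0, 70, -140], 60, 0], [[0, 70, -140], 70, 0], [[0, 70, -140], 80, 0], [[0, 70, -140], 90, 0], [[0, 70, -140], 90, 0], [[0, 70, -140], 90, 0]])

```text
clock: 5.38
tool_pos: [0.6208, 0.2635, 0.1912]
ee_rot: [2.456, 1.958, 0.002]
ft_force: [-0.4, 0.5, -1.1]
opening: 0.0005
gripper_force: 0.0
```

```bash
python3 -c "
from h import *
go([T(0,130,200),T(0,130,50),T(0,90,55),T(0,70,65),T(0,65,65)],-13.1); print(r.state()['ft_force'],r.state()['joints'])
P=cloud(r.camera('top')).reshape(-1,3); P=P[(abs(P[:,0]-.59)<.15)&(abs(P[:,1]-.13)<.15)];d=np.array([invT(p) for p in P])
for s in(1,-1):
    q=(abs(d[:,0])<75)&(s*d[:,1]>40)&(s*d[:,1]<125)&(d[:,2]>60)&(d[:,2]<95); print(q.sum(),d[q].mean(0),d[q].min(0),d[q].max(0))
q=(d[:,2]>108)&(d[:,2]<125)&(abs(d[:,1])<35)&(abs(d[:,0])<35);print('head',d[q].mean(0))
"
```

```text
t 5.375 spin 0.2 tilt [ 0.001  0.    -1.   ] tray pos [ -0.  140.7 191.2]
[-10.7   0.   -8.8]
[-1.070e+01 -1.000e-01  1.412e+02]
[-50.7  -0.3 136.2]
[-70.7  -0.4 126.2]
[-75.7  -0.4 126.2]
[-0.35440661  0.52385122 -1.12604537] [2.98318776e-01 4.33285102e-01 1.29763268e+00 6.95032088e-06
 1.40964140e+00 5.22820886e-01]
432 [-0.62361111 71.73101852 75.56087963] [-74.8  40.1  60.2] [74.7 83.2 89.9]
286 [ -1.87972028 -94.8493007   65.56853147] [ -74.6 -105.6   60.1] [ 73.8 -40.3  77.9]
head [-3.10139860e-01 -7.34265734e-03  1.16849650e+02]
```

Emit:
apply_moves(commands=[[[-5, 0, 50], 0, 0], [[-10, 0, 100], 0, 0], [[-15, 0, 134], 0, 0], [[-20, 0, 134], 0, 0], [[-30, 0, 134], 0, 0], [[-40, 0, 134], 0, 0], [[-48, 0, 132], 0, 0], [[-55, 0, 130], 0, 0], [[-62, 0, 128], 0, 0], [[-67, 0, 126], 0, 0], [[-71, 0, 126], 0, 0], [[-74, 0, 126], 0, 0], [[-76, 0, 126], 0, 0], [[-76, 0, 126], 0, 0]])

```text
clock: 7.18
tool_pos: [0.604, 0.1908, 0.0645]
ee_rot: [-2.458, -1.955, -0.003]
ft_force: [1.4, 4.5, 0.9]
opening: 0.0006
gripper_force: 2.5
```

```bash
python3 -c "
from h import *
go([T(0,66,65)],-13.1)"
```

```text
t 7.175 spin 0.1 tilt [ 0.001  0.002 -1.   ] tray pos [ 0.1 66.  64.5]
[-0.  -0.1 -0.5]
```

Emit:
apply_moves(commands=[[[-2, 0, 0], 0, 0], [[-3, 0, 0], 0, 0], [[-3, 0, 0], 0, 0]])

```text
clock: 7.55
tool_pos: [0.6041, 0.1907, 0.0645]
ee_rot: [-2.457, -1.952, -0.01]
ft_force: [2.4, 11.0, -1.1]
opening: 0.0006
gripper_force: 5.6
```

Emit:
apply_moves(commands=[[[20, 0, 0], 0, 0], [[40, 0, -60], 0, 0], [[40, 0, -120], 0, 0], [[-10, 0, -140], 0, 0], [[-60, 0, -140], 0, 0], [[-110, 0, -140], 0, 0], [[-160, 0, -140], 0, 0], [[-205, 0, -140], 0, 0], [[-205, 0, -80], 0, 0], [[-205, 0, -30], 0, 0], [[-205, 0, 10], 0, 0], [[-205, 0, 10], 0, 0], [[-205, 0, 10], 0, 0]])

```text
clock: 9.18
tool_pos: [0.5578, -0.0131, 0.0555]
ee_rot: [2.457, 1.956, 0.0]
ft_force: [0.3, 0.4, 0.5]
opening: 0.0003
gripper_force: 0.0
```

```bash
python3 -c "
from h import *
go([T(0,-105,55),T(0,-66,65),T(0,-64,65)],-13.1); print(r.state()['ft_force'])
P=cloud(r.camera('top')).reshape(-1,3); P=P[(abs(P[:,0]-.59)<.15)&(abs(P[:,1]-.13)<.15)];d=np.array([invT(p) for p in P])
for s in(1,-1):
    q=(abs(d[:,0])<75)&(s*d[:,1]>40)&(s*d[:,1]<125)&(d[:,2]>60)&(d[:,2]<95); print(q.sum(),d[q].mean(0),d[q].min(0),d[q].max(0))
"
```

```text
t 9.175 spin 0.1 tilt [ 0.001 -0.001 -1.   ] tray pos [   1.3 -143.    55.5]
[38.  -1.2  0.5]
[77.  -1.1 -9.6]
[79.  -1.1 -9.6]
[0.30810777 0.42071287 0.54148739]
298 [-1.03791946 52.4614094  80.46912752] [-74.9  40.4  60.1] [74.1 59.6 92.1]
59 [-40.13728814 -96.56101695  64.57118644] [ -73.6 -103.8   60.1] [-18.8 -87.8  71. ]
```

Left board is upright, against its stop. Now the right one.

Emit:
apply_moves(commands=[[[10, 0, 0], 0, 0], [[20, 0, 0], 0, 0], [[30, 0, 0], 0, 0], [[38, 0, 0], 0, 0], [[45, 0, 0], 0, 0], [[52, 0, -2], 0, 0], [[59, 0, -5], 0, 0], [[66, 0, -8], 0, 0], [[71, 0, -9], 0, 0], [[75, 0, -9], 0, 0], [[78, 0, -9], 0, 0], [[80, 0, -9], 0, 0], [[80, 0, -9], 0, 0], [[80, 0, -9], 0, 0]])

```text
clock: 10.98
tool_pos: [0.5736, 0.0595, 0.0635]
ee_rot: [2.451, 1.956, -0.014]
ft_force: [-2.4, -15.0, 2.7]
opening: 0.0006
gripper_force: 8.1
```

```bash
python3 -c "
from h import *
go([T(0,-66,65)],-13.1); print(r.state()['ft_force'])"
```

```text
t 10.975 spin 0.3 tilt [-0.003 -0.01  -1.   ] tray pos [  0.1 -68.8  63.5]
[ 2.7 -0.1 -1.6]
[ -2.40663854 -14.96174085   2.72922434]
```

Emit:
apply_moves(commands=[[[60, 0, -9], 0, 0], [[40, 0, -40], 0, 0], [[20, 0, -100], -10, 0], [[0, 0, -140], -20, 20], [[-40, 0, -140], -30, 40], [[-40, 0, -140], -40, 40], [[-40, 0, -140], -50, 40], [[-40, 0, -140], -60, 40], [[-40, 0, -140], -70, 40], [[-40, 0, -140], -80, 40], [[-40, 0, -140], -90, 40], [[-40, 0, -140], -98, 40], [[-40, 0, -140], -98, 40]])

```text
clock: 12.6
tool_pos: [0.5653, 0.027, 0.2029]
ee_rot: [-0.139, -3.137, -0.002]
ft_force: [-0.0, 0.1, -0.3]
opening: 0.0403
gripper_force: 0.0
```

```bash
python3 -c "
from h import *
go([(.5182,-.2972,.12),(.5182,-.2972,.022)],84.9); print(r.state()['ft_force'],r.state()['joints'].round(2))
P=cloud(r.camera('top')).reshape(-1,3); P=P[(abs(P[:,0]-.59)<.15)&(abs(P[:,1]-.13)<.15)];d=np.array([invT(p) for p in P])
for s in(1,-1):
    q=(abs(d[:,0])<75)&(s*d[:,1]>40)&(s*d[:,1]<125)&(d[:,2]>76)&(d[:,2]<95); print(q.sum(),d[q].mean(0),d[q].min(0),d[q].max(0))
"
```

```text
t 12.6 spin 0.0 tilt [-0.002  0.002 -1.   ] tray pos [  -0.5 -102.2  202.9]
[  18.2 -327.3   82.5]
[  18.  -327.4  180.5]
[-0.04140413  0.13113617 -0.30072014] [-0.08  0.26  1.53  0.    1.35 -1.56]
5 [-65.76  57.88  86.24] [-72.9  55.9  82.3] [-53.5  59.5  90.1]
88 [-41.12272727 -53.72840909  85.57954545] [-74.7 -57.6  76.1] [ -0.4 -48.4  91.6]
```

Emit:
apply_moves(commands=[[[2, -50, 0], 0, 40], [[5, -100, 0], 0, 40], [[8, -150, 0], 0, 40], [[11, -200, 0], 0, 40], [[14, -250, 20], 0, 40], [[16, -300, 40], 0, 40], [[18, -327, 70], 0, 40], [[18, -327, 100], 0, 40], [[18, -327, 125], 0, 40], [[18, -327, 125], 0, 40]])

```text
clock: 13.9
tool_pos: [0.5181, -0.2968, 0.0763]
ee_rot: [-0.139, -3.134, -0.006]
ft_force: [-0.4, 0.4, 0.5]
opening: 0.0401
gripper_force: 0.0
```

```bash
python3 -c "
from h import *
go([(.5182,-.2972,.022)],84.9)
a=[]
for n in('top','scene'):
    c=r.camera(n); i=c['img']
    w=i[160:260,325:425] if n=='top' else i[180:300,150:270]
    a.append(cv2.resize(w,(400,400),interpolation=cv2.INTER_CUBIC))
cv2.imwrite('pics/k.png',np.hstack(a))"
```

```text
t 13.9 spin 0.0 tilt [-0.004  0.004 -1.   ] tray pos [  26.9 -428.3   76.3]
[-0.3 -0.6 54.3]
```

View pics/k.png

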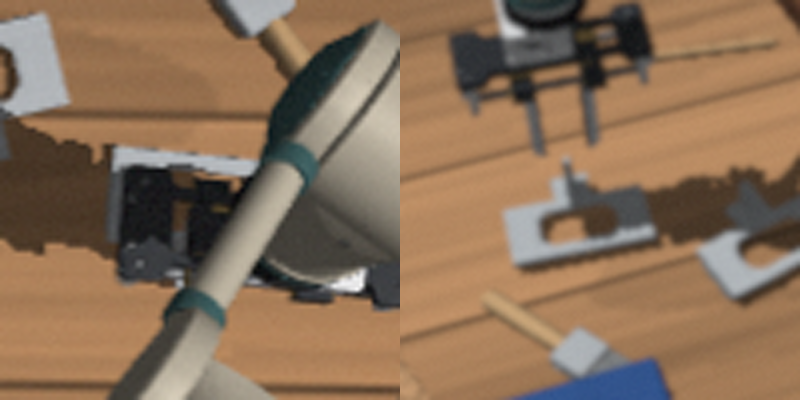

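The gripper straddles the tab: the fingers at (540,140) and (590,130) are either side of the tab at (567,170). I'll descend and grip.

Emit:
apply_moves(commands=[[[0, 0, 25], 0, 40], [[0, 0, 45], 0, 40], [[0, 0, 52], 0, 40], [[0, 0, 52], 0, 40], [[0, 0, 52], 0, 0], [[0, 0, 52], 0, 0], [[0, 0, 52], 0, 0], [[0, 0, 52], 0, 0], [[0, 0, 52], 0, 0], [[0, 0, 52], 0, 0]], newtons=60)

```text
clock: 15.25
tool_pos: [0.5198, -0.2985, 0.0268]
ee_rot: [0.137, 3.138, -0.001]
ft_force: [-0.3, -0.5, 2.9]
opening: 0.0075
gripper_force: 60.0
```

```bash
python3 -c "
from h import *
go([T(-120,-1.4,190),T(-84,-1.4,190)],76.9)"
```

```text
t 15.25 spin 8.1 tilt [ 0.001 -0.001 -1.   ] tray pos [  28.9 -429.6   26.8]
[  86.9  444.8 -163.5]
[  51.3  439.8 -163.5]
```

Emit:
apply_moves(commands=[[[0, 0, -10], 0, 0], [[0, 0, -25], 0, 0], [[0, 0, -50], 0, 0], [[0, 0, -90], 0, 0], [[0, 0, -130], 0, 0], [[0, 0, -163], 0, 0], [[0, 0, -163], 0, 0], [[0, 0, -163], 0, 0]])

```text
clock: 16.25
tool_pos: [0.5188, -0.2974, 0.1884]
ee_rot: [-0.136, -3.137, -0.002]
ft_force: [0.2, -0.3, -2.1]
opening: 0.0078
gripper_force: 60.0
```

```bash
cat >> h.py <<'E'
def plate(dbg=0):
    """fit plane to steel-coloured points near the tool, below the fingers"""
    st=r.state(); p=st["tool_pos"]
    for n in("top","scene"):
        c=r.camera(n); P=cloud(c); hsv=cv2.cvtColor(c["img"],cv2.COLOR_BGR2HSV)
        M=R.from_rotvec(st["ee_rot"]).as_matrix(); L=(P-p)@M  # tool axes
        sg=-1 if M[0,0]<0 else 1
        f=sg*L[...,0]*1e3; l=L[...,1]*1e3; z=P[...,2]*1e3
        q=(f>14)&(f<85)&(abs(l)<75)&(abs(z-p[2]*1e3)<60)&(hsv[...,1]<70)&(hsv[...,2]>60)
        X=np.c_[f[q],l[q],z[q]]
        if len(X)<25: print(n,"few",len(X)); continue
        X=X[np.abs(X[:,2]-np.median(X[:,2]))<45]
        for _ in range(8):
            A=np.c_[X[:,:2],np.ones(len(X))]; k=np.linalg.lstsq(A,X[:,2],rcond=None)[0]; e=abs(A@k-X[:,2]); X=X[e<max(2.5,np.percentile(e,90))]
        print(n,len(X),"pitch(+x up) deg",np.degrees(np.arctan(k[0])).round(1),"roll",np.degrees(np.arctan(k[1])).round(1),"z at tool",k[2].round(1),"tcp z",p[2]*1e3,"f",X[:,0].min().round(),X[:,0].max().round(),"l",X[:,1].min().round(),X[:,1].max().round())
E
python3 -c "
from h import *
plate(); print(r.state()['ft_force'],r.state()['wrist_torque'])
a=[]
for n in('top','scene'):
    c=r.camera(n); i=c['img']
    w=i[160:260,325:425] if n=='top' else i[130:270,150:290]
    a.append(cv2.resize(w,(400,400),interpolation=cv2.INTER_CUBIC))
cv2.imwrite('pics/l.png',np.hstack(a))"
```

```text
top 249 pitch(+x up) deg -0.1 roll 0.4 z at tool 178.5 tcp z 188.3640045934824 f 15.0 80.0 l -34.0 71.0
scene 298 pitch(+x up) deg -0.3 roll 0.4 z at tool 177.9 tcp z 188.3640045934824 f 14.0 82.0 l -70.0 68.0
[ 0.04759428  0.23111951 -2.35769724] [-0.02390372  0.07210411 -0.0161324 ]
```

View pics/l.png

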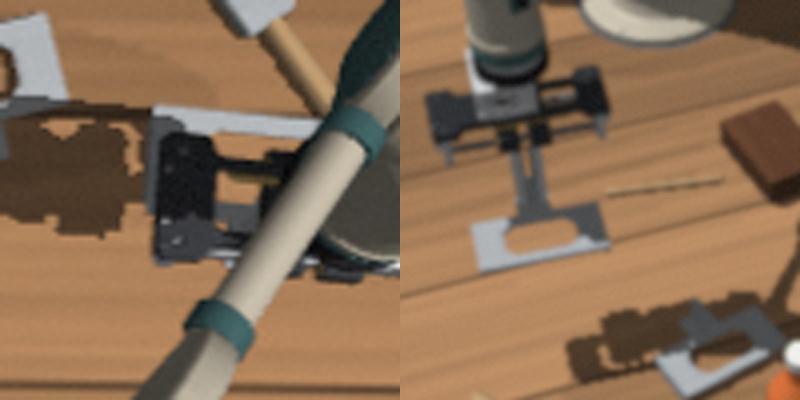

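```bash
python3 -c "
from h import *
go([T(-88,-1.4,190),T(-88,-1.4,140)],76.9)"
```

```text
t 16.45 spin 8.1 tilt [-0.003  0.002 -1.   ] tray pos [  27.8 -428.9  187.7]
[ 54.3 439.6  -1.3]
[ 54.1 439.5  48.7]
```

Emit:
apply_moves(commands=[[[6, 45, -2], 0, 0], [[12, 90, -2], 2, 0], [[18, 135, -2], 4, 0], [[24, 180, -2], 6, 0], [[30, 225, -2], 8, 0], [[36, 275, -2], 8, 0], [[42, 325, -2], 8, 0], [[48, 375, -2], 8, 0], [[54, 415, -2], 8, 0], [[54, 439, -2], 8, 0], [[54, 439, 20], 8, 0], [[54, 439, 45], 8, 0], [[54, 439, 45], 8, 0], [[54, 439, 45], 8, 0]])

```text
clock: 18.2
tool_pos: [0.5043, 0.1439, 0.1448]
ee_rot: [0.355, 3.121, 0.0]
ft_force: [0.2, -0.2, -1.7]
opening: 0.007
gripper_force: 60.0
```

```bash
python3 -c "
from h import *
go([T(-88,-1.4,140)],76.9); plate()"
```

```text
t 18.2 spin 0.1 tilt [ 0.  0. -1.] tray pos [-86.4  -2.2 144.8]
[1.6 0.8 4.8]
top 176 pitch(+x up) deg -1.4 roll -0.2 z at tool 137.2 tcp z 144.78816779813758 f 44.0 80.0 l -66.0 13.0
scene 252 pitch(+x up) deg -1.6 roll 0.1 z at tool 136.6 tcp z 144.78816779813758 f 14.0 84.0 l -69.0 67.0
```

Emit:
apply_moves(commands=[[[0, 0, 8], 0, 0], [[0, 0, 12], 0, 0], [[0, 0, 15], 0, 0], [[0, 0, 18], 0, 0], [[0, 0, 22], 0, 0], [[0, 0, 26], 0, 0], [[0, 0, 26], 0, 0]], newtons=25)

```text
clock: 19.18
tool_pos: [0.5032, 0.1441, 0.1186]
ee_rot: [-0.355, -3.121, -0.0]
ft_force: [-3.4, 0.6, 1.8]
opening: 0.0079
gripper_force: 25.0
```

```bash
python3 -c "
from h import *
go([T(-88,-1.4,95)],76.9); plate()"
```

```text
t 19.175 spin 0.1 tilt [-0.001  0.    -1.   ] tray pos [-87.5  -2.3 118.6]
[ 0.5  0.9 23.6]
top 190 pitch(+x up) deg 10.5 roll -0.3 z at tool 108.3 tcp z 118.62169027918448 f 45.0 82.0 l -66.0 10.0
scene 243 pitch(+x up) deg 9.4 roll 0.4 z at tool 108.7 tcp z 118.62169027918448 f 14.0 85.0 l -69.0 66.0
```

Pivoting against the stud works: the pitch is about 10°. I'll continue lowering.

Emit:
apply_moves(commands=[[[0, 1, 4], 0, 0], [[0, 1, 8], 0, 0], [[0, 1, 12], 0, 0], [[0, 1, 16], 0, 0], [[0, 1, 19], 0, 0], [[0, 1, 22], 0, 0], [[0, 1, 22], 0, 0]])

```text
clock: 20.15
tool_pos: [0.5047, 0.1448, 0.0962]
ee_rot: [0.355, 3.121, 0.0]
ft_force: [-1.0, -2.2, 1.2]
opening: 0.0076
gripper_force: 25.0
```

```bash
python3 -c "
from h import *
go([T(-88,-1.4,95)],76.9); plate(); print(r.state()['ft_force'])"
```

```text
t 20.15 spin 0.1 tilt [ 0.001 -0.    -1.   ] tray pos [-86.3  -1.3  96.2]
[ 1.8 -0.1  1.2]
top 185 pitch(+x up) deg 27.5 roll -1.5 z at tool 83.7 tcp z 96.22844243813464 f 40.0 81.0 l -66.0 6.0
scene 191 pitch(+x up) deg 25.9 roll -0.0 z at tool 86.4 tcp z 96.22844243813464 f 15.0 84.0 l -68.0 66.0
[-1.30409163 -1.16930815 -0.18643304]
```

Emit:
apply_moves(commands=[[[0, 0, 0], 0, 0], [[0, 0, -4], 0, 0], [[0, 0, -4], 0, 0], [[-8, 0, -4], 0, 0], [[-16, 0, -4], 0, 0], [[-24, 0, -4], 0, 0], [[-32, 0, -4], 0, 0], [[-38, 0, -4], 0, 0], [[-40, 0, -4], 0, 0], [[-40, 0, -4], 0, 0]], newtons=60)

```text
clock: 21.5
tool_pos: [0.5431, 0.1359, 0.1004]
ee_rot: [-0.355, -3.121, -0.0]
ft_force: [-0.4, 0.5, -1.7]
opening: 0.0079
gripper_force: 60.0
```

```bash
python3 -c "
from h import *
go([T(-46,-1.4,96)],76.9); plate(); print(r.state()['ft_force'])
a=[]
for n in('top','scene'):
    c=r.camera(n); i=c['img']
    w=i[150:240,170:260] if n=='top' else i[150:270,270:390]
    a.append(cv2.resize(w,(400,400),interpolation=cv2.INTER_CUBIC))
cv2.imwrite('pics/m.png',np.hstack(a))"
```

```text
t 21.5 spin 0.1 tilt [-0.  0. -1.] tray pos [-46.9  -1.3 100.4]
[-0.9 -0.1  4.4]
top 171 pitch(+x up) deg 25.7 roll -1.5 z at tool 90.5 tcp z 100.39273904001998 f 45.0 81.0 l -66.0 -1.0
scene 217 pitch(+x up) deg 26.1 roll 0.0 z at tool 90.7 tcp z 100.39273904001998 f 17.0 84.0 l -68.0 68.0
[ 0.07689761 -0.43053333 -1.47283279]
```

View pics/m.png

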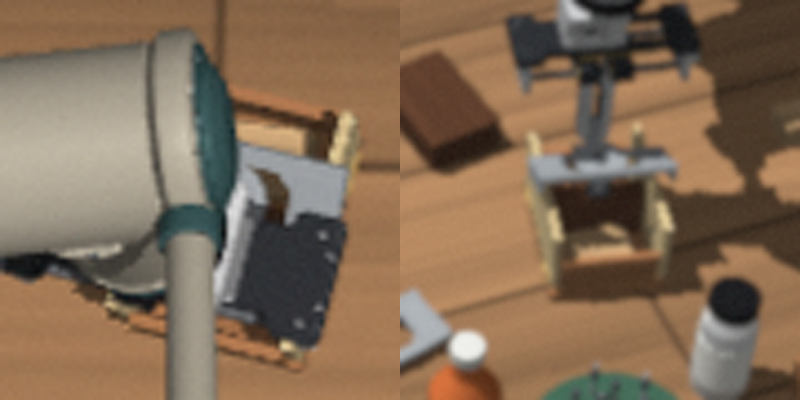

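Emit:
apply_moves(commands=[[[-2, 0, 0], 0, 0], [[-2, 0, 2], 0, 0], [[-2, 0, 4], 0, 0], [[-2, 0, 6], 0, 0], [[-2, 0, 8], 0, 0], [[-2, 0, 9], 0, 0], [[-2, 0, 9], 0, 0]])

```text
clock: 22.58
tool_pos: [0.5453, 0.1355, 0.092]
ee_rot: [0.355, 3.121, 0.0]
ft_force: [-1.3, -0.6, 3.2]
opening: 0.0074
gripper_force: 60.0
```

```bash
python3 -c "
from h import *
go([T(-45,-1.4,92)],76.9); plate(); print(r.state()['ft_force'])"
```

```text
t 22.575 spin 0.1 tilt [ 0.001  0.    -1.   ] tray pos [-44.6  -1.2  92. ]
[ 0.4 -0.2  0. ]
top 157 pitch(+x up) deg 23.8 roll 1.7 z at tool 87.3 tcp z 92.00224435598307 f 50.0 81.0 l -66.0 -2.0
scene 200 pitch(+x up) deg 26.8 roll 0.1 z at tool 81.3 tcp z 92.00224435598307 f 17.0 84.0 l -69.0 66.0
[-1.77213568 -0.4728365   3.21786961]
```

Emit:
apply_moves(commands=[[[0, 0, 0], 0, 7], [[0, 0, 0], 0, 14], [[0, 0, -2], 0, 18], [[0, 0, -4], 0, 20], [[0, 0, -6], 0, 20], [[0, 0, -9], 0, 20], [[0, 0, -12], 0, 20], [[0, 0, -12], 0, 20]], newtons=5)

```text
clock: 23.68
tool_pos: [0.5454, 0.1355, 0.1038]
ee_rot: [0.355, 3.121, 0.0]
ft_force: [-0.6, -0.4, -0.4]
opening: 0.0201
gripper_force: 0.0
```

```bash
python3 -c "
from h import *
go([T(-45,-1.4,100)],76.9); plate(); print(r.state()['ft_force'])"
```

```text
t 23.675 spin 0.1 tilt [ 0.001  0.    -1.   ] tray pos [-44.5  -1.2 103.8]
[ 0.5 -0.2  3.8]
top 133 pitch(+x up) deg -2.9 roll 2.1 z at tool 96.8 tcp z 103.82761546116821 f 57.0 85.0 l -66.0 6.0
scene 268 pitch(+x up) deg -0.5 roll -0.2 z at tool 90.6 tcp z 103.82761546116821 f 16.0 85.0 l -69.0 67.0
[-0.83045834  0.05600472 -0.30216156]
```

```bash
cat > m.py <<'E'
from h import *
for n in("scene","top"):
    c=r.camera(n); P=cloud(c); hsv=cv2.cvtColor(c["img"],cv2.COLOR_BGR2HSV)
    q=(abs(P[...,2]-.091)<.006)&(hsv[...,1]<70)&(hsv[...,2]>60)&(np.hypot(P[...,0]-S[0],P[...,1]-S[1])<.11)
    pts=np.argwhere(q)[:,::-1]
    W=np.array([invT(onz(c,u,v,.091))[:2] for u,v in pts],np.float32)
    W=W[(abs(W[:,1])<80)]
    far=[W[(W[:,1]>a)&(W[:,1]<a+10)][:,0].max() for a in range(-60,60,10) if ((W[:,1]>a)&(W[:,1]<a+10)).any()]
    print(n,len(W),"far x per y-bin",far,"y",np.percentile(W[:,1],[0,.5,99.5,100]))
E
python3 m.py
```

```text
scene 404 far x per y-bin [np.float32(43.3), np.float32(40.5), np.float32(41.7), np.float32(42.9), np.float32(44.0), np.float32(40.8), np.float32(42.0), np.float32(42.8), np.float32(44.0), np.float32(41.2), np.float32(42.3), np.float32(43.5)] y [-70.40000153 -69.99700005  65.29700298  66.30000305]
top 208 far x per y-bin [np.float32(43.3), np.float32(41.4), np.float32(41.5), np.float32(41.6), np.float32(41.7), np.float32(41.8), np.float32(39.9)] y [-66.80000305 -66.696497     2.57549991   5.19999981]
```

Emit:
apply_moves(commands=[[[0, 0, 5], 0, 20], [[0, 0, 5], 0, 0], [[0, 0, 5], 0, 0], [[0, 0, 5], 0, 0], [[0, 0, 5], 0, 0], [[2, 0, 5], 0, 0], [[4, 0, 5], 0, 0], [[6, 0, 5], 0, 0], [[8, 0, 5], 0, 0], [[8, 0, 5], 0, 0], [[8, 0, 5], 0, 0]], newtons=20)

```text
clock: 25.25
tool_pos: [0.5374, 0.1373, 0.0985]
ee_rot: [0.355, 3.121, 0.0]
ft_force: [-0.4, -0.4, -1.5]
opening: 0.0076
gripper_force: 20.0
```

```bash
python3 m.py; python3 -c "
from h import *
go([T(-53,-1.4,100)],76.9);plate(); print(r.state()['ft_force'])"
```

```text
scene 411 far x per y-bin [np.float32(34.6), np.float32(35.4), np.float32(32.9), np.float32(34.1), np.float32(35.3), np.float32(36.1), np.float32(33.2), np.float32(34.4), np.float32(35.6), np.float32(36.0), np.float32(33.5), np.float32(34.7)] y [-70.90000153 -70.5799984   65.86000137  66.30000305]
top 204 far x per y-bin [np.float32(36.1), np.float32(34.2), np.float32(32.9), np.float32(33.7), np.float32(33.8), np.float32(33.9), np.float32(34.0)] y [-66.80000305 -66.79850296   3.78949995   6.4000001 ]
t 25.35 spin 0.1 tilt [ 0.  0. -1.] tray pos [-52.7  -1.2  98.5]
[ 0.3 -0.2 -1.5]
top 110 pitch(+x up) deg -29.2 roll 22.4 z at tool 150.5 tcp z 98.50585461238954 f 42.0 85.0 l -66.0 -4.0
scene 261 pitch(+x up) deg -0.6 roll 0.1 z at tool 91.8 tcp z 98.50585461238954 f 16.0 85.0 l -70.0 67.0
[-0.05405738 -0.50252839 -0.80071871]
```

Centred: the far edge is at about +34.5, so the offset is about 0. I'll open, lift straight up and back away.

Emit:
apply_moves(commands=[[[0, 0, 0], 0, 15], [[0, 0, 0], 0, 25], [[0, 0, 0], 0, 30], [[0, 0, 0], 0, 30], [[0, 0, -15], 0, 30], [[0, 0, -40], 0, 30], [[0, 0, -80], 0, 30], [[20, 0, -120], 0, 30], [[60, 0, -150], 0, 30], [[110, 0, -150], 0, 30], [[160, 0, -150], 0, 30], [[200, 0, -150], 0, 30], [[200, 0, -150], 0, 30], [[200, 0, -150], 0, 30]])

```text
clock: 27.2
tool_pos: [0.3434, 0.1823, 0.2494]
ee_rot: [0.354, 3.119, 0.001]
ft_force: [0.4, 0.4, 0.5]
opening: 0.03
gripper_force: 0.0
```

```bash
python3 m.py; python3 -c "
from h import *
c=r.camera('top')
P=cloud(c).reshape(-1,3); P=P[np.hypot(P[:,0]-S[0],P[:,1]-S[1])<.12]; d=np.array([invT(p) for p in P])
q=(abs(d[:,2]-91)<6)&(abs(d[:,0])<34)&(abs(d[:,1])<70)&((abs(d[:,1])>42)); X=d[q]; print(len(X),np.linalg.lstsq(np.c_[X[:,:2],np.ones(len(X))],X[:,2],rcond=None)[0], r.state()['ft_force'])
q=(d[:,2]>109)&(d[:,2]<125)&(d[:,0]>-27); print('head',d[q].mean(0))
cv2.imwrite('pics/n.png',cv2.resize(c['img'][140:250,160:280],None,fx=5,fy=5))"
```

```text
scene 429 far x per y-bin [np.float32(35.0), np.float32(35.8), np.float32(32.9), np.float32(34.1), np.float32(35.3), np.float32(35.7), np.float32(33.2), np.float32(34.4), np.float32(35.6), np.float32(32.4), np.float32(33.5), np.float32(34.3)] y [-70.19999695 -69.7860022   65.67199738  66.09999847]
top 935 far x per y-bin [np.float32(36.1), np.float32(33.6), np.float32(32.9), np.float32(33.7), np.float32(33.8), np.float32(33.9), np.float32(34.0), np.float32(34.1), np.float32(33.5), np.float32(33.7), np.float32(33.0), np.float32(35.1)] y [-67.09999847 -66.73299896  68.83300255  69.30000305]
485 [2.98234945e-03 1.80023886e-03 9.17266182e+01] [ 0.12099478  0.37626509 -0.03109603]
head [-2.60701754e-01  3.01754386e-02  1.16851930e+02]
```

View pics/n.png

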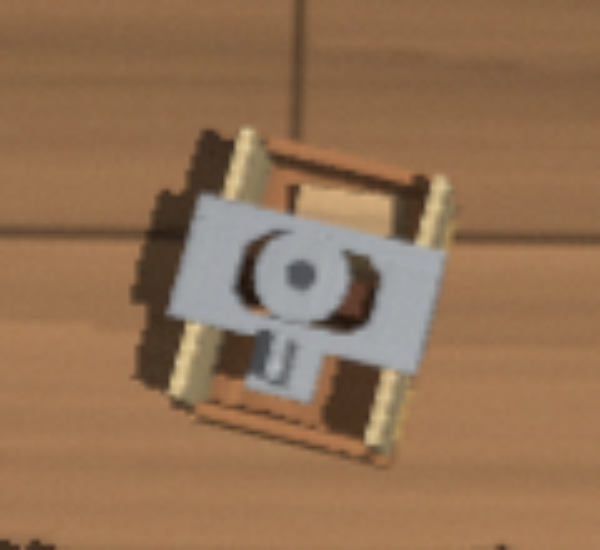

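The picture shows the plate level across the upright boards, its eye centred on the stud head at (300,275), and the gripper clear.

```bash
python3 -c "
from station import r
print(r.hand_in())"
```

```text
the job is handed in; nothing more can be done
None
```

The job is handed in: by the last camera check both boards are upright and the tie plate lies level on them under the stud head, eye centred to about 2 mm, and the gripper is clear; however, my first push ran the gripper's body onto the stud at a wrist force of about 80 N (68 N of it upward), likely over the 40 N body limit, and hand-in returned no verdict.

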